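# Bed a gauge blade against the slicer's hidden depth stop

### The job

Take the gauge with the taller handle out of the wooden stand and slide its blade, flat back on the ramp, down the sloping throat of the slicer and past the dragging sprung roller until you feel its tip meet the depth stop hidden inside, whose setting is different each time. Nudge that stiff stop about 3 mm further (1 to 5 mm) so that the gauge beds against it, then let go and leave the gauge standing there. Leave the other gauge in the stand and do not disturb the things around.

Things in the scene. Friction and masses are not known exactly. Their poses are not given: they have to be found in the camera images.
- gauge: Gauge to use, loose, ~90 g. Wooden handle 36 wide (y) x 16 thick (x 0..16) x 56 long (z 0..56); steel blade 22 wide, 6 thick (x 0..6), z 0..-62, its last 11 mm tapering on the +x side to 2. The x = 0 face is one flat back. Origin on the back, mid width, at the shoulder between handle and blade. Starts upright (z up) in a stand slot, shoulder on the stand's top, all mm.
- gauge_tip (a point): Tip of that gauge's blade, on the flat back, mid width (gauge z = -62 mm).
- short_gauge: The other gauge, loose, 60 g: same frame and shape, but the handle is only 34 mm long and the blade 3 mm thick. Starts in the other slot of the stand, its shoulder on the stand's top, and stays there.
- stand: Fixed wooden block 100 (x) x 64 (y) x 66 mm high, origin at the centre of its underside. Two slots 26 (y) x 9.5 mm (x) go through it at x = -25 and +25. Either gauge may be in either slot, flat back on the block's -x side.
- slicer: Fixed white and steel kitchen slicer on a base 160 (x) x 112 mm (y); origin under it on the worktop. It carries the throat, leaning 30 deg from vertical.
- throat: Slicer's sloping throat. Origin on the steel ramp at the mouth, mid width, 105 mm above the worktop. z points out along the slope (up and to the robot's right), x off the ramp (up and to the left), y across. Ramp = plane x = 0; 26 mm wide lip of it runs 12 mm beyond the mouth. The gauge goes in with its axes along these, its back on the ramp (up to 3.5 mm off is fine).
- mouth (a point): Centre of the throat's mouth, an opening 26 (y) x 9.5 mm (throat x 0..9.5). Its rims lie in the plane throat z = 0: side rails and cheeks out to y = +-46 mm, bridge at x 9.5..19.5. The shoulder stays 1 to 30 mm above them; nothing but the ramp's lip stands above them.
- roller (a point): Centre of the 12 mm thick steel roller across the throat, 20 mm below the mouth (throat z = -20); it is sprung towards the ramp.
- presser (a joint): How far (m) the sprung roller is lifted off its rest, along the throat's x. 0: rest, a 3 mm gap to the ramp; 0.003: gauge's blade under it; limit 0.008. Spring about 2 N at rest, +150 N/m. Pushing the blade past it takes some 3 to 9 N of drag, steady once the taper is through (tip 31 mm below the mouth).
- stop (a joint): How far (m) the hidden depth stop has been pushed on from its setting, down the throat; 0 until the blade's tip meets it, limit 0.014. It slides only against some 8 N of friction (on top of the drag), has no spring and stays where it is left. Its setting is not known: the tip meets it somewhere 37 to 53 mm below the mouth.
- onion_3: Bystander, loose: a brown onion, 60x62x67 mm; origin at the centre of its underside. Not to be disturbed.
- lime_2: Bystander, loose: a green lime, 53x45x45 mm; origin at the centre of its underside. Not to be disturbed.
- garlic_2: Bystander, loose: a garlic bulb, 51 mm; origin at the centre of its underside. Not to be disturbed.
- tin_3: Bystander, loose: a short tin, 75 mm across, 58 high; origin at the centre of its underside. Not to be disturbed.
- mill_3: Bystander, loose: a small salt mill, 44 mm across, 90 high; origin at the centre of its underside. Not to be disturbed.
- spoon_1: Bystander, loose: a teaspoon lying flat, 188x38x15 mm; origin at the centre of its underside. Not to be disturbed.

How it is judged:
By the outcome, as a careful person would: the job done as asked, in the order asked, and still so for the second after the job is handed in, with the robot touching nothing.
It also fails if it takes over 42 s, if anything falls off the work surface, if the arm or the gripper's body presses on something with over 40 N, if the wrist force passes 120 N, or if a joint passes its speed limit or range.

### The arm

A 6-joint arm with a two-finger parallel gripper is mounted at the origin on a cart in front of the work surface, level with it; the furniture and walls round the work are solid. World frame = base frame: x ahead of the robot, y to its left, z up, the work surface at z = 0. Lengths are in m, angles in degrees, forces in N, time in s.
With the tool pointing down it reaches from about 0.4 to 0.825 m from the base axis. Payload 7 kg.
Tool frame: the origin (TCP) lies on the centre line of the jaws, within the pads' length; the fingertips stand 14 mm ahead of it and the grasp point (between the pads) lies 5 mm behind it; z points along the fingers, y is the line along which they close (so a half turn about z gives the same grasp; the last joint's range is limited). The gripper opens to 88 mm and grips with 3 to 60 N. Pads are 19 mm wide; open, the fingers measure 130 mm over their backs; the gripper's body (78 mm by 193 mm) begins 47 mm behind the grasp point.
Start: joints at [-51.618, 20.546, 0.682, 0, -70.136, -16.507], TCP at [0.251, -0.626, 0.241] pointing down, gripper open.
Joint ranges: [-176.03, 176.03], [-82.01, 121.73], [-58.28, 71.71], [-173.87, 95.51], [-174.79, -0.11], [-173.66, 173.66]. Speed limits (degrees/s): [136.94, 136.94, 172.46, 180, 180, 180].

### API

Orientations are given as a 3x3 rotation matrix whose columns are the frame's x, y, z axes.
In Python, from cell import observe, snapshot, sign_off gives the robot as it stands.
- The arm moves only by the tool apply_moves, never from a script. Its argument "series" is text: rows parted by semicolons, each of 7 numbers parted by spaces: the shift along the tool's x, y, z in units of 0.5 m (1.0 is 0.5 m), then the turn, a rotation vector about the tool's x, y, z in units of 1.5 rad (1.0 is 1.5 rad), then the opening, from -1 (shut) to 1 (fully open). In form: tx ty tz ax ay az hand; .... A call has 1 to 10 rows; each row shifts and turns the commanded pose from where the row before left it, along the tool's axes as they then stand; what a row does not reach is not made up. A row lasts 1/8 s, in which the tool goes at most 62.5 mm and 10.7 degrees, less where a joint would pass 70% of its speed; a pose out of reach is approached as far as the arm can. A call with a number of a shift or a turn outside -1 to 1 is refused whole. A call with a gripper value outside its range is refused whole. The fingers move at their own pace and stop on an object; "force" is the grip in N (left out, the last holds). Time passes only in rows, so rows that do not move let the fingers close. It gives the time, the measured TCP pose, the force, the opening and the grip force at its end, in the units of the state.
- observe(): the state, without advancing time (a new reading comes with each control period).
- snapshot(name): name is "scene" or "top" or "wrist"; returns a dict with "frame" (480x640x3 uint8, red, green, blue), "mtx" (3x3 intrinsics, pixels), "k1" (the pictures are not rectified: a ray, as slopes to the right and down, at radius r is drawn at 1 + k1 r^2 times it, then the intrinsics apply), "cam_to_world" (4x4, takes a point from camera to world coordinates). Camera axes: x right, y down, z forward; pixel columns grow to the right and rows downward; lengths in m; the calibration is good to about 2 mm. A picture is of the moment at which its call begins. There is no depth.
- sign_off(): hands the job in; it is judged then, once.
The state is a dict: "time_s": time; "joint_pos": joint angles; "qd": joint speeds; "joint_torque": joint torques, N m; "tcp_pos": TCP position; "orientation": TCP orientation; "wrist_force": force on the tool from outside, world axes, zero at the start; "wrist_torque": the same for the moment, N m; "opening": opening from 0.0 (shut) to 1.0 (fully open); "gripper_force": force on a finger pad.
Only numpy, scipy, OpenCV 4.12 (cv2) and the standard library are available. Lean on these libraries where they do the work, as an engineer would, in place of code of your own. Each camera call takes 0.05 s, during which the arm holds its last target. There are 200 camera calls.

## Working session

There is one attempt and no reset: what is moved stays moved. The work goes in short steps, Python scripts to look and compute and a tool call to move; the robot and the scene stay as the last step left them, time stands still between calls to the robot, and variables do not carry over. Pictures are saved under pics/ and viewed, at most 10 in all, crops included, and the job is handed in when it is done.

Besides the shell and the picture viewer there is one more tool, called after "Emit:" as name(argument=value, ...), one argument or row to a line, values as JSON. apply_moves: Moves the arm, as the interface text tells. Shifts and turns lie within -1 to 1; 1 stands for 0.5 m of shift or 1.5 rad of turn. Its arguments: {"type":"object","properties":{"series":{"type":"string"},"force":{"type":"number"}},"required":["series"]}

```bash
mkdir -p pics; ls
cat > h.py <<'E'
import numpy as np, cv2, pickle
from cell import observe, snapshot
def snap(n,f):
    s=snapshot(n); pickle.dump(s,open(f'pics/{f}.pkl','wb'))
    cv2.imwrite(f'pics/{f}.png',s['frame'][:,:,::-1]); return s
def load(f): return pickle.load(open(f'pics/{f}.pkl','rb'))
def ray(s,px):
    M=np.array(s['mtx']);T=np.array(s['cam_to_world']);k=s['k1']
    d=np.linalg.inv(M)@[px[0],px[1],1]; u=d[:2].copy()
    for _ in range(30): u=d[:2]/(1+k*(u@u))
    r=T[:3,:3]@[u[0],u[1],1]; return T[:3,3],r/np.linalg.norm(r)
def atz(s,px,z):
    c,r=ray(s,px); return c+r*(z-c[2])/r[2]
def proj(s,P):
    M=np.array(s['mtx']);T=np.array(s['cam_to_world'])
    P=np.atleast_2d(P); p=(P-T[:3,3])@T[:3,:3]; u=p[:,:2]/p[:,2:]
    u=u*(1+s['k1']*(u**2).sum(1,keepdims=True)); return u@M[:2,:2].T+M[:2,2]
def tri(L):
    A=np.zeros((3,3));b=np.zeros(3)
    for s,px in L:
        c,r=ray(s,px);Q=np.eye(3)-np.outer(r,r);A+=Q;b+=Q@c
    return np.linalg.solve(A,b)
E
python3 - <<'E'
from h import *
a=snap('scene','s0');b=snap('top','t0')
for s in(a,b):print(np.round(s['mtx'],1),s['k1'],np.round(s['cam_to_world'],3))
print(observe())
E
```

```text
pics
[[463.9   0.  324.3]
 [  0.  463.9 240.2]
 [  0.    0.    1. ]] 0.005814465191378916 [[-0.81  -0.34   0.477  0.06 ]
 [-0.586  0.44  -0.68   0.675]
 [ 0.021 -0.831 -0.556  0.602]
 [ 0.     0.     0.     1.   ]]
[[434.8   0.  314. ]
 [  0.  434.8 231.8]
 [  0.    0.    1. ]] -0.09506202221814679 [[ 0.01  -0.99   0.139  0.354]
 [-1.    -0.01   0.007  0.07 ]
 [-0.005 -0.139 -0.99   0.998]
 [ 0.     0.     0.     1.   ]]
{'time_s': 0.1, 'joint_pos': array([-5.16177025e+01,  2.05876120e+01,  6.40690635e-01, -1.79352546e-02,
       -7.01359250e+01, -1.65082936e+01]), 'qd': array([-0.01056853, -0.18676726,  0.05716443,  0.09253964,  0.00301059,
        0.02511514]), 'joint_torque': array([ 6.30781269e-04, -5.84163630e+01,  2.93752688e+01,  7.01553673e+00,
        1.01409119e-02, -9.36079937e-05]), 'tcp_pos': array([ 0.25132882, -0.6260304 ,  0.23972523]), 'orientation': array([[-9.28045048e-01, -3.72467373e-01, -6.67004527e-04],
       [-3.72467948e-01,  9.28044124e-01,  1.31623788e-03],
       [ 1.28753965e-04,  1.46996586e-03, -9.99998911e-01]]), 'wrist_force': array([ 0.0391803 ,  0.07883069, -1.02371853]), 'wrist_torque': array([-0.03223463, -0.04007171, -0.03652928]), 'gripper_force': 0.0, 'opening': 1.0000803877046158}
```

View pics/s0.png

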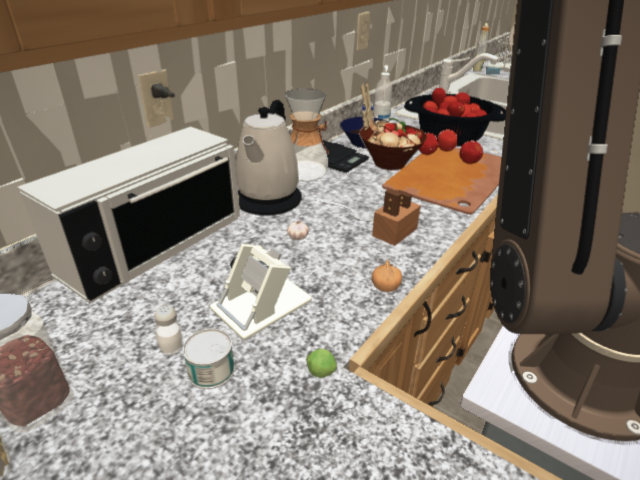

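View pics/t0.png

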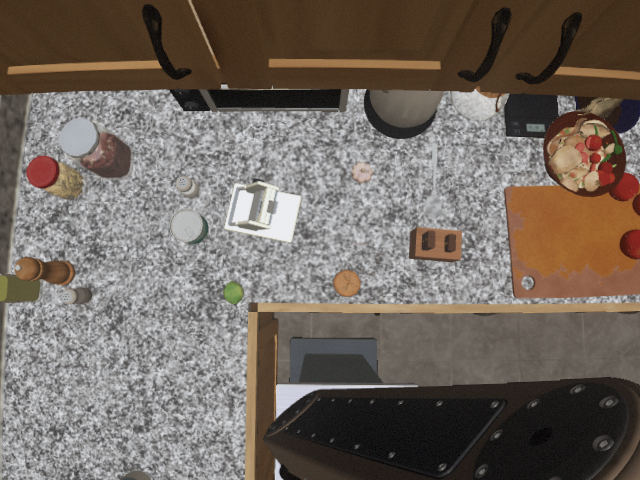

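The scene view shows the slicer at about (258,285), the stand at (397,222), the tin, mill and lime near the slicer, and the onion near the stand. The top view shows the slicer at (263,210) and the stand at (436,245), with handles at (428,240) and (450,242). I'll enlarge both.

Run:
```python
from h import *
a=load('s0')['frame'];b=load('t0')['frame']
def c(f,x,y,w,h,k): return cv2.resize(f[y:y+h,x:x+w],None,fx=k,fy=k,interpolation=cv2.INTER_CUBIC)
im=np.vstack([np.hstack([c(a,200,235,120,100,10/3),c(a,360,185,60,50,20/3)[:333,:400]]),
 np.hstack([c(b,215,170,95,63,400/95)[:264],c(b,400,215,76,50,400/76)[:264]]) if 0 else
 np.hstack([cv2.resize(b[172:246,215:313],(400,267),interpolation=2),cv2.resize(b[218:268,400:475],(400,267),interpolation=2)])])
im=cv2.resize(im,(800,600));cv2.imwrite('pics/c0.png',im[:,:,::-1])
```

```text
(no output)
```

View pics/c0.png

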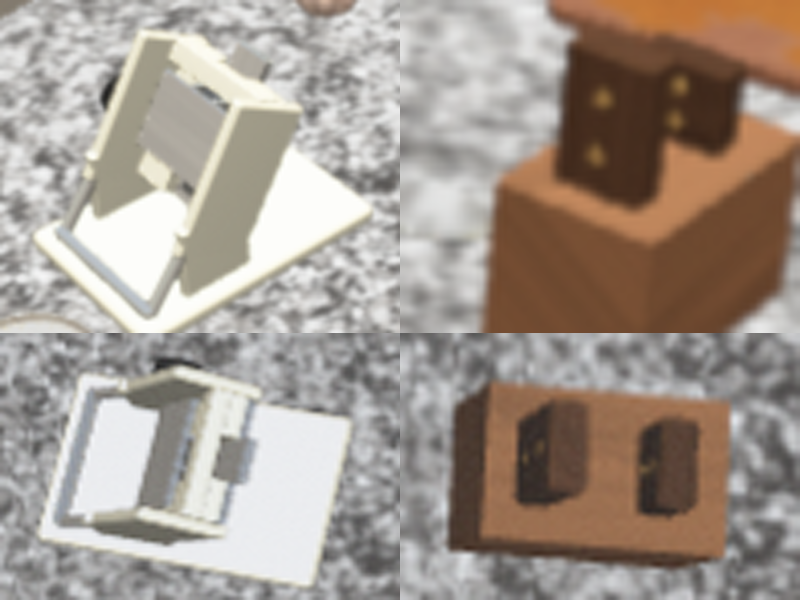

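The taller handle is the one nearer the slicer, at crop (550,450). The slicer's ramp lip is at crop (235,460) on its right. Now I'll convert these points to world positions.

Run:
```python
from h import *
t=load('t0');s=load('s0')
R=lambda c:(400+(c[0]-400)*75/400,218+(c[1]-333)*50/267)
L=lambda c:(215+c[0]*98/400,172+(c[1]-333)*74/267)
SR=lambda c:(360+(c[0]-400)*.15,185+c[1]*.15)
SL=lambda c:(200+c[0]*.3,235+c[1]*.3)
def q(n,s,f,cs,z):
    P=np.array([atz(s,f(c),z) for c in cs]);print(n,np.round(P.mean(0)*1e3,1));print(np.round(P[:,:2]*1e3,1).tolist(),[round(1e3*np.linalg.norm(P[i]-P[i-1]),1) for i in range(len(P))])
q('stand',t,R,[(490,383),(730,403),(722,557),(480,540)],.066)
q('tall',t,R,[(552,402),(587,405),(583,497),(548,500)],.122)
q('short',t,R,[(662,418),(698,418),(692,515),(658,513)],.100)
q('base',t,L,[(80,375),(352,418),(315,585),(40,540)],.006)
q('base_s',s,SL,[(35,238),(150,332),(372,212)],.006)
q('stand_s',s,SR,[(500,185),(650,245),(800,140)],.066)
q('lip',t,L,[(217,437),(256,440),(248,485),(212,480)],.115)
print(tri([(t,L((253,462))),(s,SL((255,65)))]))
w=snap('wrist','w0');o=observe();T=w['cam_to_world'];Rt=o['orientation']
print(w['mtx'],w['k1'],np.round(Rt.T@(T[:3,3]-o['tcp_pos']),3),np.round(Rt.T@T[:3,:3],3))
for n,p in dict(tin=(189,227),onion=(347,283),garlic=(362,172),spoon1=(434,150),spoon2=(430,212),mill=(187,187)).items(): print(n,np.round(atz(t,p,.05 if n in('tin','onion') else .02),3))
```

```text
stand [ 461.6 -194.9   66. ]
[[497.0, -148.0], [489.7, -247.3], [426.6, -241.8], [432.9, -142.5]] [np.float64(64.4), np.float64(99.6), np.float64(63.4), np.float64(99.4)]
tall [ 462.5 -164.3  122. ]
[[481.3, -158.8], [480.3, -172.3], [444.9, -169.8], [443.6, -156.3]] [np.float64(37.8), np.float64(13.6), np.float64(35.5), np.float64(13.6)]
short [ 459.7 -213.8  100. ]
[[478.6, -208.2], [478.7, -222.7], [440.4, -219.0], [441.1, -205.4]] [np.float64(37.6), np.float64(14.4), np.float64(38.5), np.float64(13.5)]
base [537.9 194.9   6. ]
[[606.1, 264.1], [578.6, 106.8], [469.7, 126.0], [497.2, 282.8]] [np.float64(110.5), np.float64(159.7), np.float64(110.5), np.float64(159.2)]
base_s [529.5 219.3   6. ]
[[610.1, 259.0], [507.0, 273.2], [471.6, 125.6]] [np.float64(192.3), np.float64(104.1), np.float64(151.7)]
stand_s [ 451.8 -173.9   66. ]
[[494.4, -144.1], [434.5, -140.8], [426.5, -236.8]] [np.float64(114.9), np.float64(60.0), np.float64(96.3)]
lip [528.5 162.5 115. ]
[[542.2, 171.2], [540.6, 151.3], [514.3, 154.7], [517.0, 173.0]] [np.float64(25.2), np.float64(20.0), np.float64(26.5), np.float64(18.5)]
[0.53106321 0.1542083  0.10138838]
[[376.59911582   0.         321.14896362]
 [  0.         376.59911582 239.65559252]
 [  0.           0.           1.        ]] -0.014750575053292653 [ 0.082  0.    -0.144] [[-0.    -0.954 -0.3  ]
 [ 1.    -0.001  0.001]
 [-0.001 -0.3    0.954]]
tin [0.495 0.354 0.05 ]
onion [0.376 0.003 0.05 ]
garlic [ 0.633 -0.034  0.02 ]
spoon1 [ 0.689 -0.205  0.02 ]
spoon2 [ 0.54 -0.19  0.02]
mill [0.594 0.373 0.02 ]
```

```bash
cat > plan.py <<'E'
import numpy as np
from scipy.spatial.transform import Rotation as Ro
from cell import observe
def rows(p1,R1,n,hand,p0=None,R0=None):
    o=observe(); p0=o['tcp_pos'] if p0 is None else np.array(p0); R0=o['orientation'] if R0 is None else R0
    w=Ro.from_matrix(R0.T@R1).as_rotvec()/n; d=(np.array(p1)-p0)/n; R=R0; out=[]
    for i in range(n):
        out.append(' '.join(f'{v:.4f}' for v in [*(R.T@d/.5),*(w/1.5)])+f' {hand}'); R=R@Ro.from_rotvec(w).as_matrix()
    print('; '.join(out))
def mat(y,z):
    y=np.array(y,float);z=np.array(z,float);z/=np.linalg.norm(z);y-=z*(y@z);y/=np.linalg.norm(y);return np.c_[np.cross(y,z),y,z]
E
python3 - <<'E'
from plan import *
rows([.463,-.165,.22],mat([.073,.997,0],[0,0,-1]),10,1)
E
```

```text
-0.0736 0.0698 0.0040 0.0001 -0.0000 0.0303 1; -0.0704 0.0731 0.0040 0.0001 -0.0000 0.0303 1; -0.0670 0.0762 0.0040 0.0001 -0.0000 0.0303 1; -0.0635 0.0792 0.0040 0.0001 -0.0000 0.0303 1; -0.0598 0.0820 0.0040 0.0001 -0.0000 0.0303 1; -0.0560 0.0846 0.0040 0.0001 -0.0000 0.0303 1; -0.0521 0.0871 0.0040 0.0001 -0.0000 0.0303 1; -0.0481 0.0894 0.0040 0.0001 -0.0000 0.0303 1; -0.0440 0.0914 0.0040 0.0001 -0.0000 0.0303 1; -0.0398 0.0934 0.0040 0.0001 -0.0000 0.0303 1
```

Emit:
apply_moves(
  series="-0.074 0.070 0.004 0 0 0.0303 1; -0.070 0.073 0.004 0 0 0.0303 1; -0.067 0.076 0.004 0 0 0.0303 1; -0.0635 0.079 0.004 0 0 0.0303 1; -0.060 0.082 0.004 0 0 0.0303 1; -0.056 0.085 0.004 0 0 0.0303 0; -0.052 0.087 0.004 0 0 0.0303 0; -0.048 0.089 0.004 0 0 0.0303 0; -0.044 0.091 0.004 0 0 0.0303 0; -0.040 0.093 0.004 0 0 0.0303 0",
)

```text
time_s: 1.4
tcp_pos: [0.4635, -0.1642, 0.2206]
orientation: [[-0.997, 0.074, 0.0], [0.074, 0.997, 0.0], [-0.0, 0.0, -1.0]]
wrist_force: [0.7, -0.3, 0.1]
opening: 0.525
gripper_force: 0.0
```

Run:
```python
from h import *
s=snap('wrist','w1');o=observe();print(o['tcp_pos'],o['orientation'],o['opening'],o['time_s'],o['wrist_force'])
# overlay predictions
f=s['frame'].copy()
X=np.array([.073,.997,0]);X/=np.linalg.norm(X);Y=np.array([-X[1],X[0],0]);Z=np.array([0,0,1.]);c=np.array([.4617,-.1949,0])
def box(c0,x0,x1,y0,y1,z,col):
    P=[c0+X*x+Y*y+Z*z for x,y in((x0,y0),(x1,y0),(x1,y1),(x0,y1))];p=proj(s,P);print(np.round(p,1).tolist());cv2.polylines(f,[np.round(p*16).astype(int)],True,col,1,cv2.LINE_AA,4)
box(c,-.05,.05,-.032,.032,.066,(255,0,0));box(c,.02025,.03625,-.018,.018,.122,(0,255,0));box(c,-.02975,-.01375,-.018,.018,.1,(0,255,0))
p=proj(s,[c+Z*.1])[0].astype(int);x=max(p[0]-200,0);y=max(p[1]-150,0);print(x,y)
cv2.imwrite('pics/c1.png',cv2.resize(f[y:y+300,x:x+400],(800,600),interpolation=2)[:,:,::-1])
```

```text
[ 0.46571729 -0.16073463  0.22041044] [[-9.97181080e-01  7.50195888e-02  1.39799421e-03]
 [ 7.50207495e-02  9.97181654e-01  7.97129994e-04]
 [-1.33425382e-03  8.99761523e-04 -9.99998705e-01]] 0.5134796018103878 1.45 [2.19973952 3.85877365 0.17286586]
[[225.9, 263.1], [343.7, 262.9], [345.1, 187.8], [219.7, 188.1]]
[[305.9, 273.1], [328.9, 273.0], [329.2, 223.0], [305.2, 223.0]]
[[240.5, 261.9], [261.8, 261.9], [259.3, 215.2], [237.2, 215.2]]
79 88
```

View pics/c1.png

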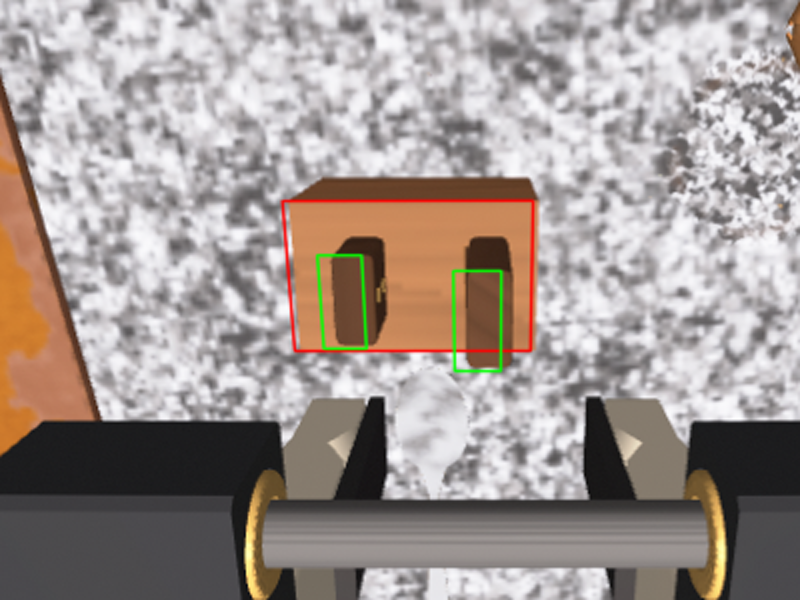

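The stand outline matches the prediction. The handles sit about 2 mm to +y, which fits blades centred in their slots: tall-handle top at crop (489,317), short at (355,300). I'll set a narrow opening so the finger clears the short gauge.

Emit:
apply_moves(
  series="0 0 0 0 0 0 -0.34; 0 0 0 0 0 0 -0.34; 0 0 0 0 0 0 -0.34; 0 0 0 0 0 0 -0.34",
)

```text
time_s: 1.95
tcp_pos: [0.4629, -0.1666, 0.2206]
orientation: [[-0.997, 0.074, 0.0], [0.074, 0.997, -0.0], [-0.0, -0.0, -1.0]]
wrist_force: [0.1, -0.2, 0.0]
opening: 0.333
gripper_force: 0.0
```

Run:
```python
from h import *
from plan import *
s=snap('wrist','w2');o=observe();print(o['tcp_pos'],o['orientation'],o['opening'],o['wrist_force'])
X=np.array([.073,.997,0]);X/=np.linalg.norm(X);Y=np.array([-X[1],X[0],0]);Z=np.array([0,0,1.]);c=np.array([.4617,-.1949,0])
f=cv2.resize(s['frame'],None,fx=4,fy=4,interpolation=2);
def box(x0,x1,y0,y1,z,col):
    P=[c+X*x+Y*y+Z*z for x,y in((x0,y0),(x1,y0),(x1,y1),(x0,y1))];p=proj(s,P)*4+1.5;cv2.polylines(f,[np.round(p).astype(int)],True,col,1)
box(-.05,.05,-.032,.032,.066,(255,0,0));box(.022,.038,-.018,.018,.122,(0,255,0));box(-.0265,-.0105,-.018,.018,.1,(0,255,0))
p=(proj(s,[c+Z*.08])[0]*4).astype(int);cv2.imwrite('pics/c2.png',f[p[1]-250:p[1]+350,p[0]-400:p[0]+400][:,:,::-1])
```

```text
[ 0.46293604 -0.16645987  0.22059678] [[-9.97267153e-01  7.38797670e-02  7.07935802e-05]
 [ 7.38797670e-02  9.97267156e-01 -2.71666143e-06]
 [-7.08008187e-05  2.52097600e-06 -9.99999997e-01]] 0.33060110621988087 [-0.78972639  0.54761385 -0.55474637]
```

View pics/c2.png

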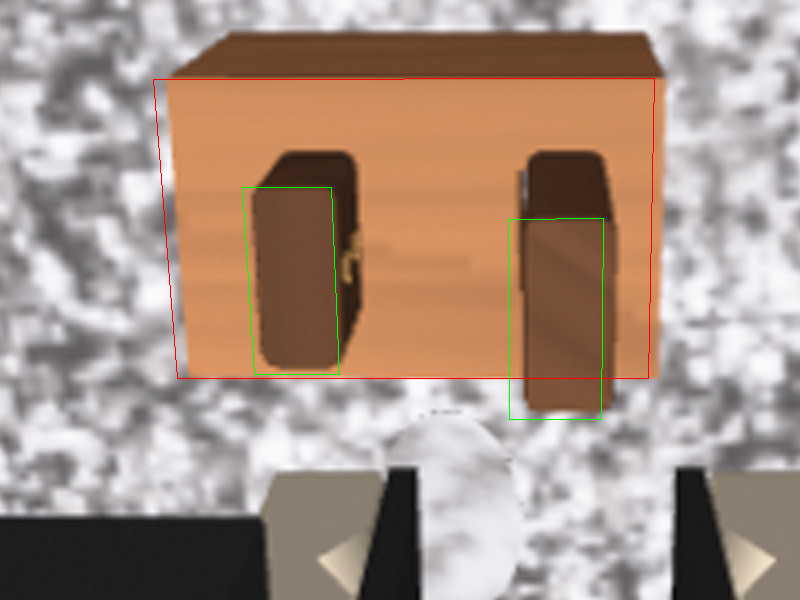

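Both views agree within 2 mm. The tall handle's mid-line is at column 568 against the jaws' 546, so it needs about +3.5 mm along tool y. Descending now.

Emit:
apply_moves(
  series="-0.002 0.0068 0 0 0 0 -0.34; 0 0 0.06 0 0 0 -0.34; 0 0 0.06 0 0 0 -0.34; 0 0 0.06 0 0 0 -0.34; 0 0 0.04 0 0 0 -0.34; 0 0 0.025 0 0 0 -0.34; 0 0 0.014 0 0 0 -0.34; 0 0 0 0 0 0 -0.34; 0 0 0 0 0 0 -0.34",
  force=50,
)

```text
time_s: 3.12
tcp_pos: [0.465, -0.1625, 0.0917]
orientation: [[-0.997, 0.073, 0.001], [0.073, 0.997, -0.0], [-0.001, 0.0, -1.0]]
wrist_force: [-1.2, -0.5, -0.4]
opening: 0.33
gripper_force: 0.0
```

Emit:
apply_moves(
  series="0 0 0 0 0 0 -1; 0 0 0 0 0 0 -1; 0 0 0 0 0 0 -1; 0 0 0 0 0 0 -1",
  force=50,
)

```text
time_s: 3.62
tcp_pos: [0.4647, -0.1625, 0.0915]
orientation: [[-0.997, 0.072, 0.001], [0.072, 0.997, -0.0], [-0.001, -0.0, -1.0]]
wrist_force: [-1.0, 1.6, 5.8]
opening: 0.182
gripper_force: 50.0
```

Run:
```python
from h import *
o=observe();print(o['tcp_pos'],o['orientation'],o['opening'],o['wrist_force'],o['gripper_force'],o['wrist_torque'])
```

```text
[ 0.46470538 -0.16247337  0.09146952] [[-9.97370483e-01  7.24687375e-02  6.34415186e-04]
 [ 7.24687042e-02  9.97370684e-01 -7.52910852e-05]
 [-6.38203358e-04 -2.91178595e-05 -9.99999796e-01]] 0.18188964819648828 [-0.99283025  1.55939636  5.82265072] 50.00122010707855 [ 0.35433909  0.32224226 -0.02051446]
```

Gripped: opening 16 mm, as the handle should be. Next I lift, then travel to a viewing pose short of the slicer.

Emit:
apply_moves(
  series="0 0 -0.02 0 0 0 -1; 0 0 -0.04 0 0 0 -1; 0 0 -0.06 0 0 0 -1; 0 0 -0.08 0 0 0 -1; 0 0 -0.08 0 0 0 -1; 0 0 -0.06 0 0 0 -1; 0 0 0 0 0 0 -1",
)

```text
time_s: 4.5
tcp_pos: [0.4654, -0.1626, 0.2638]
orientation: [[-0.997, 0.072, 0.005], [0.072, 0.997, -0.0], [-0.005, 0.0, -1.0]]
wrist_force: [0.8, -0.7, -1.3]
opening: 0.176
gripper_force: 50.0
```

Run:
```python
from plan import *
rows([.53,.07,.265],mat([.172,.985,0],[0,0,-1]),8,-1)
o=observe();print(o['opening'],o['wrist_force'])
```

```text
-0.0119 0.0592 -0.0002 0.0000 0.0004 0.0084 -1; -0.0111 0.0593 -0.0002 0.0000 0.0004 0.0084 -1; -0.0104 0.0594 -0.0002 0.0000 0.0004 0.0084 -1; -0.0097 0.0596 -0.0003 0.0000 0.0004 0.0084 -1; -0.0089 0.0597 -0.0003 0.0000 0.0004 0.0084 -1; -0.0082 0.0598 -0.0003 0.0000 0.0004 0.0084 -1; -0.0074 0.0599 -0.0003 0.0000 0.0004 0.0084 -1; -0.0067 0.0600 -0.0003 0.0000 0.0004 0.0084 -1
0.17592173019939486 [ 0.81303526 -0.73540046 -1.28223257]
```

Emit:
apply_moves(
  series="-0.012 0.059 0 0 0 0.0084 -1; -0.011 0.059 0 0 0 0.0084 -1; -0.0105 0.0595 0 0 0 0.0084 -1; -0.0095 0.0595 0 0 0 0.0084 -1; -0.009 0.06 0 0 0 0.0084 -1; -0.008 0.06 0 0 0 0.0084 -1; -0.0075 0.06 0 0 0 0.0084 -1; -0.0065 0.06 0 0 0 0.0084 -1; 0 0 0 0 0 0 -1; 0 0 0 0 0 0 -1",
)

```text
time_s: 5.75
tcp_pos: [0.5284, 0.0699, 0.2602]
orientation: [[-0.985, 0.172, -0.002], [0.172, 0.985, -0.001], [0.002, -0.001, -1.0]]
wrist_force: [0.1, 0.3, -1.2]
opening: 0.184
gripper_force: 50.0
```

Run:
```python
from h import *
s=snap('wrist','w3');t=snap('top','t3');o=observe();print(o['tcp_pos'],o['orientation'],o['wrist_force'])
f=s['frame'];p=proj(s,[[.53,.16,.105]])[0].astype(int);print(p)
x=min(p[0]-60,340);y=p[1]-90
a=f[max(y,0):max(y,0)+225,x-60:x+240];print(x-60,max(y,0),a.shape)
cv2.imwrite('pics/c3.png',cv2.resize(a,None,fx=8/3,fy=8/3,interpolation=2)[:,:,::-1])
```

```text
[0.52855704 0.06953678 0.26071371] [[-9.84905615e-01  1.73090463e-01 -7.87928200e-04]
 [ 1.73090711e-01  9.84905853e-01 -2.57616157e-04]
 [ 7.31444196e-04 -3.90110652e-04 -9.99999656e-01]] [ 0.20680174 -0.71606962 -0.95441566]
[430 209]
280 119 (225, 300, 3)
```

View pics/c3.png

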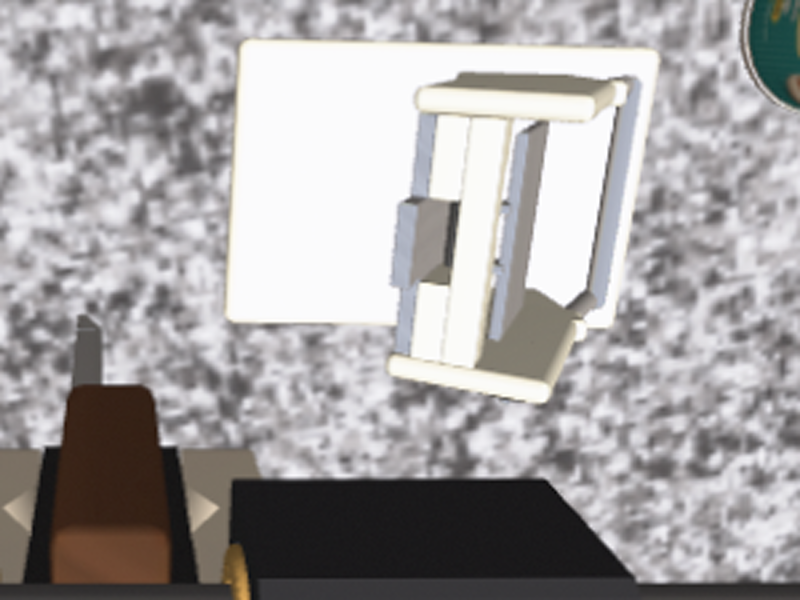

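The slicer is clear in this view. Lip is at (415–450, 200–285), the mouth gap at (452,243), the bridge at (445–510, 115–365), the cheeks at rows 88–110 and 355–400, and the gauge tip's far corner at (90,318). I'll fit the throat pose and check it with an overlay.

```bash
cat > fit.py <<'E'
from h import *
from scipy.optimize import least_squares
s=load('w3'); C=lambda c:np.array([280+c[0]*.375,119+c[1]*.375])-.3
def axes(yaw,tilt=30):
    h=np.array([-np.sin(yaw),np.cos(yaw),0]);a=np.radians(tilt);Z=np.array([0,0,1.])
    x=h*np.cos(a)+Z*np.sin(a);z=-h*np.sin(a)+Z*np.cos(a);return x,np.cross(z,x),z
lines=[((437,112),(412,358),(0,-.036,0),(0,.036,0)),((470,115),(443,362),(.0095,-.036,0),(.0095,.036,0)),((512,120),(480,368),(.0195,-.036,0),(.0195,.036,0)),
((420,88),(592,95),(0,-.046,0),(.02,-.046,0)),((390,372),(545,402),(0,.046,0),(.02,.046,0)),((416,200),(409,285),(0,-.013,.012),(0,.013,.012)),
((416,198),(458,203),(0,-.013,.001),(0,-.013,.012))]
def W(p,P):
    X=np.c_[axes(p[2])]; return np.array([p[0],p[1],.105])+np.array(P)@X
def res(p):
    r=[]
    for a,b,A,B in lines:
        a,b=C(a),C(b);n=np.array([-(b-a)[1],(b-a)[0]])/np.linalg.norm(b-a)
        r+=list((proj(s,W(p,[A,B]))-a)@n)
    base=[atz(s,C(c),.006) for c in((240,40),(658,48))];d=base[1]-base[0]
    return np.r_[r,(np.arctan2(-d[0],d[1])-p[2])*50]
f=least_squares(res,[.53,.16,-.173],loss='soft_l1');p=f.x
E
python3 - <<'E'
from fit import *
print(p,np.degrees(p[2]),np.round(res(p),1))
g=cv2.resize(s['frame'],None,fx=8,fy=8,interpolation=2)
def pl(P,col):
    cv2.polylines(g,[np.round(proj(s,P)*8+3.5).astype(int)],True,col,1)
pl(W(p,[(0,-.013,0),(0,.013,0),(.0095,.013,0),(.0095,-.013,0)]),(255,0,0))
pl(W(p,[(0,-.013,0),(0,.013,0),(0,.013,.012),(0,-.013,.012)]),(0,160,0))
pl(W(p,[(.0095,-.046,0),(.0195,-.046,0),(.0195,.046,0),(.0095,.046,0)]),(0,0,255))
q=(proj(s,W(p,[(0,0,0)]))[0]*8).astype(int);cv2.imwrite('pics/c4.png',g[q[1]-300:q[1]+300,q[0]-300:q[0]+300][:,:,::-1])
o=observe();R=o['orientation'];T=o['tcp_pos']
for dx in(-.001,0,.001):
  P=[T+R@v for v in((-.011+dx,-.008,.0875),(-.011+dx,-.006,.0875),(-.018+dx,-.008,-.0305),(-.018+dx,.008,-.0305))]
  print(dx,np.round((proj(s,P)+.3-[280,119])/.375).tolist())
E
```

```text
[0.52485734 0.1713043  0.07862195] 4.504706063099892 [ -8.9  -0.9  16.   21.5  44.8  46.9   0.9   5.  -20.  -13.4 -16.4 -12.6
  -4.7   3.9 -13.4]
-0.001 [[77.0, 407.0], [85.0, 407.0], [50.0, 777.0], [166.0, 778.0]]
0 [[77.0, 403.0], [85.0, 403.0], [50.0, 772.0], [166.0, 772.0]]
0.001 [[77.0, 399.0], [85.0, 399.0], [50.0, 766.0], [166.0, 766.0]]
```

View pics/c4.png

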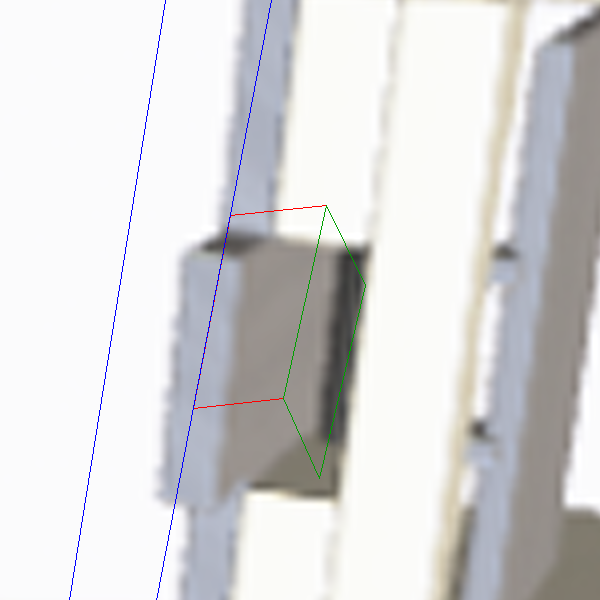

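Image "up" is toward the robot (+y of the throat), so my line assignment was mirrored and the axes were transposed. I'll fix the fit.

```bash
sed -i 's/np.c_\[axes(p\[2\])\]/np.array(axes(p[2]))/' fit.py
python3 - <<'E'
import re
t=open('fit.py').read()
a,b=t.split('lines=')[0],t.split('lines=')[1]
l,rest=b.split('def W')
l=re.sub(r'(\(-?[\d.]+),(-?)(\.0\d+),',lambda m:f"{m[1]},{'' if m[2] else '-'}{m[3]},",l)
open('fit.py','w').write(a+'lines='+l+'def W'+rest)
E
grep -A2 lines= fit.py
cat > ov.py <<'E'
from fit import *
print(p,np.degrees(p[2]),np.round(res(p),1))
g=cv2.resize(s['frame'],None,fx=8,fy=8,interpolation=2)
def pl(P,col):
    cv2.polylines(g,[np.round(proj(s,P)*8+3.5).astype(int)],True,col,1)
pl(W(p,[(0,-.013,0),(0,.013,0),(.0095,.013,0),(.0095,-.013,0)]),(255,0,0))
pl(W(p,[(0,-.013,0),(0,.013,0),(0,.013,.012),(0,-.013,.012)]),(0,160,0))
pl(W(p,[(.0095,-.046,0),(.0195,-.046,0),(.0195,.046,0),(.0095,.046,0)]),(0,0,255))
q=(proj(s,W(p,[(0,0,0)]))[0]*8).astype(int);cv2.imwrite('pics/c5.png',g[q[1]-300:q[1]+300,q[0]-400:q[0]+400][:,:,::-1])
o=observe();R=o['orientation'];T=o['tcp_pos']
for dx in(-.001,0,.001):
  P=[T+R@v for v in((.011+dx,-.008,.0875),(.011+dx,-.006,.0875),(.018+dx,-.008,-.0305),(.018+dx,.008,-.0305),(.018+dx,-.008,.0255),(.018+dx,.008,.0255))]
  print(dx,np.round((proj(s,P)+.3-[280,119])/.375).tolist())
E
python3 ov.py
```

```text
lines=[((437,112),(412,358),(0,.036,0),(0,-.036,0)),((470,115),(443,362),(.0095,.036,0),(.0095,-.036,0)),((512,120),(480,368),(.0195,.036,0),(.0195,-.036,0)),
((420,88),(592,95),(0,.046,0),(.02,.046,0)),((390,372),(545,402),(0,-.046,0),(.02,-.046,0)),((416,200),(409,285),(0,.013,.012),(0,-.013,.012)),
((416,198),(458,203),(0,.013,.001),(0,.013,.012))]
[ 0.53006696  0.16670421 -0.18097678] -10.36920592273028 [-0.2 -0.1 -0.3 -0.1  2.   1.4 -1.5 -1.4  1.7  1.4 -1.2 -0.7 -0.7  1.8
 -0.4]
-0.001 [[76.0, 322.0], [84.0, 322.0], [45.0, 547.0], [171.0, 547.0], [64.0, 388.0], [153.0, 388.0]]
0 [[76.0, 318.0], [84.0, 318.0], [45.0, 540.0], [171.0, 540.0], [64.0, 383.0], [153.0, 383.0]]
0.001 [[76.0, 314.0], [84.0, 314.0], [45.0, 533.0], [171.0, 533.0], [64.0, 377.0], [153.0, 377.0]]
```

View pics/c5.png

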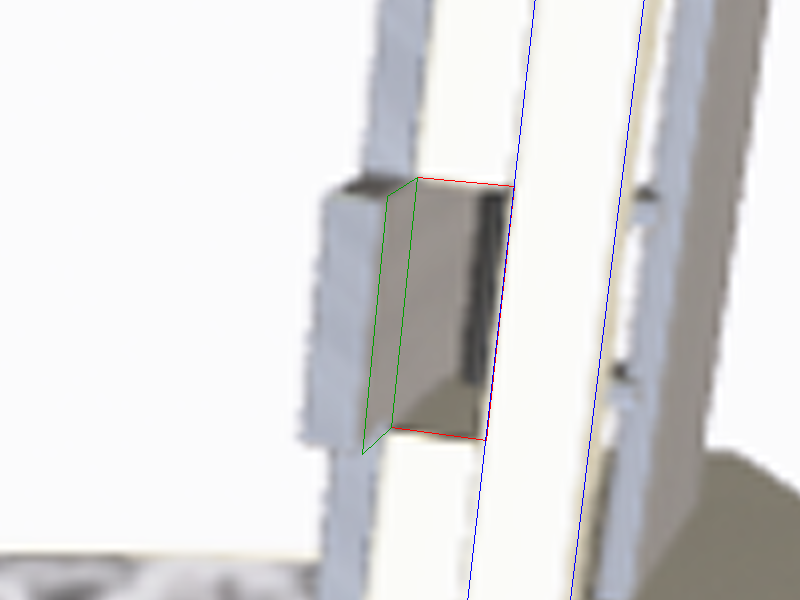

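The overlay now matches to within about 1 mm, and the gauge's sideways offset in the grip is about 0. Next I plan the tilt and approach.

```bash
cat > th.py <<'E'
from h import *
from plan import *
from fit import axes
X,Y,Z=axes(np.radians(-10.3)); M=np.array([.5301,.1667,.105]); RT=np.c_[Y,X,-Z]
G=np.array([0,-.008,.0875])
def tcp(x,y,z): return M+np.c_[X,Y,Z]@[x,y,z]-RT@G
def st():
    o=observe();t=o['tcp_pos']+o['orientation']@G;B=np.c_[X,Y,Z]
    print('t',round(o['time_s'],2),'tip mm',np.round((t-M)@B*1e3,2),'F',np.round(o['wrist_force']@B,2),'tilt',np.round(np.degrees(Ro.from_matrix(RT.T@o['orientation']).as_rotvec()),2),'open',round(o['opening'],3),o['gripper_force'].__round__(1))
E
python3 - <<'E'
from th import *
st();print(tcp(.003,0,.035));rows(tcp(.003,0,.035),RT,9,-1)
E
```

```text
t 5.85 tip mm [-55.88 -15.84 111.03] F [-1.06 -0.33 -0.49] tilt [30.02  0.13 -0.31] open 0.178 50.0
[0.52085168 0.11580981 0.21658811]
0.0035 0.0098 0.0098 -0.0388 -0.0002 0.0004 -1; 0.0035 0.0092 0.0104 -0.0388 -0.0002 0.0004 -1; 0.0035 0.0086 0.0109 -0.0388 -0.0002 0.0004 -1; 0.0035 0.0080 0.0114 -0.0388 -0.0002 0.0004 -1; 0.0035 0.0073 0.0118 -0.0388 -0.0002 0.0004 -1; 0.0035 0.0066 0.0122 -0.0388 -0.0002 0.0004 -1; 0.0035 0.0059 0.0126 -0.0388 -0.0002 0.0004 -1; 0.0035 0.0051 0.0129 -0.0388 -0.0002 0.0004 -1; 0.0035 0.0044 0.0132 -0.0388 -0.0002 0.0004 -1
```

Emit:
apply_moves(
  series="0.0035 0.0098 0.0098 -0.0388 0 0.0004 -1; 0.0035 0.0092 0.0104 -0.0388 0 0.0004 -1; 0.0035 0.0086 0.0109 -0.0388 0 0.0004 -1; 0.0035 0.0080 0.0114 -0.0388 0 0.0004 -1; 0.0035 0.0073 0.0118 -0.0388 0 0.0004 -1; 0.0035 0.0066 0.0122 -0.0388 0 0.0004 -1; 0.0035 0.0059 0.0126 -0.0388 0 0.0004 -1; 0.0035 0.0051 0.0129 -0.0388 0 0.0004 -1; 0.0035 0.0044 0.0132 -0.0388 0 0.0004 -1; 0 0 0 0 0 0 -1",
)

```text
time_s: 7.1
tcp_pos: [0.5209, 0.1151, 0.2163]
orientation: [[-0.984, 0.157, 0.088], [0.18, 0.852, 0.492], [0.003, 0.5, -0.866]]
wrist_force: [-0.3, -0.1, -0.3]
opening: 0.179
gripper_force: 50.0
```

Emit:
apply_moves(
  series="0 0 0 0 0 0 -1; 0 0 0 0 0 0 -1; 0 0 0 0 0 0 -1",
)

```text
time_s: 7.48
tcp_pos: [0.5212, 0.1168, 0.2172]
orientation: [[-0.984, 0.154, 0.088], [0.177, 0.852, 0.492], [0.001, 0.5, -0.866]]
wrist_force: [0.9, 0.9, -1.2]
opening: 0.178
gripper_force: 50.0
```

Run:
```python
from th import *
st()
s=snap('wrist','w4');g=cv2.resize(s['frame'],None,fx=4,fy=4,interpolation=2)
B=np.c_[X,Y,Z]
def pl(P,col): cv2.polylines(g,[np.round(proj(s,M+np.array(P)@B.T)*4+1.5).astype(int)],True,col,1)
pl([(0,-.013,0),(0,.013,0),(.0095,.013,0),(.0095,-.013,0)],(255,0,0))
pl([(0,-.013,0),(0,.013,0),(0,.013,.012),(0,-.013,.012)],(0,160,0))
o=observe();t=o['tcp_pos'];R=o['orientation']
def tl(P,col): cv2.polylines(g,[np.round(proj(s,t+np.array(P)@R.T)*4+1.5).astype(int)],True,col,1)
tl([(-.011,-.008,.0875),(.011,-.008,.0875),(.011,-.008,.0255),(-.011,-.008,.0255)],(255,0,255))
q=(proj(s,[M])[0]*4).astype(int);print(q)
y=q[1]-250;x=q[0]-400;cv2.imwrite('pics/c6.png',g[max(y,0):y+600,x:x+800][:,:,::-1])
```

```text
t 7.47 tip mm [ 4.15 -0.08 34.99] F [ 0.3  -0.69 -1.51] tilt [ 0.    0.1  -0.06] open 0.178 50.0
[1219  950]
```

View pics/c6.png

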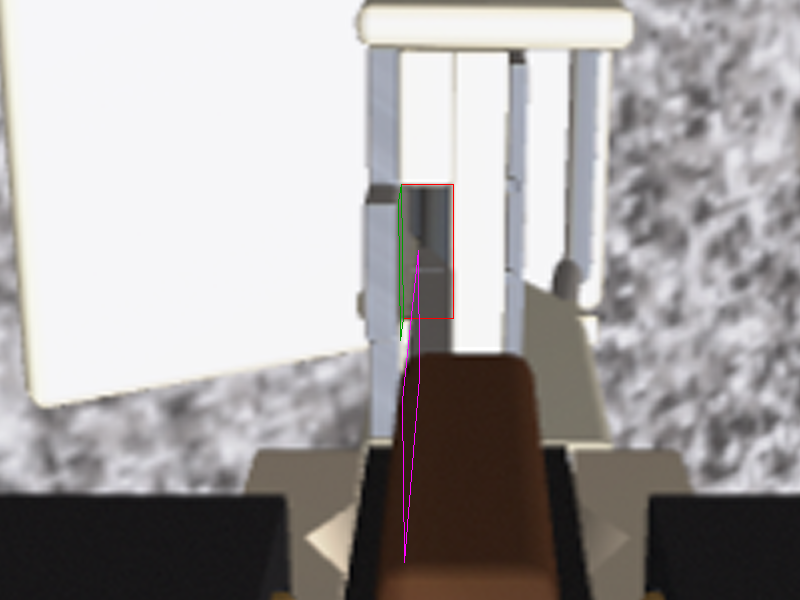

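The fitted mouth (red) coincides with the real opening at (400–453, 185–318). The gauge's taper-start line is at (410–443, 268), about 1 mm toward the ramp and 1 mm toward +y from nominal. I'll correct for that and go in to just below the lip.

Emit:
apply_moves(
  series="-0.002 -0.0024 0.010 0 0 0 -1; 0 0 0.012 0 0 0 -1; 0 0 0.012 0 0 0 -1; 0 0 0.012 0 0 0 -1; 0 0 0.012 0 0 0 -1; 0 0 0.010 0 0 0 -1; 0 0 0.008 0 0 0 -1; 0 0 0 0 0 0 -1; 0 0 0 0 0 0 -1",
)

```text
time_s: 8.65
tcp_pos: [0.5254, 0.1339, 0.1835]
orientation: [[-0.984, 0.154, 0.088], [0.178, 0.852, 0.492], [0.001, 0.5, -0.866]]
wrist_force: [-0.4, -0.5, -1.1]
opening: 0.177
gripper_force: 50.0
```

```bash
python3 -c "
from th import *
st()"
```

```text
t 8.65 tip mm [ 2.65 -1.15 -2.96] F [-1.    0.3  -0.64] tilt [-0.01  0.09 -0.02] open 0.177 50.0
```

Emit:
apply_moves(
  series="0 -0.001 0.006 0 0 0 -1; 0 -0.001 0.006 0 0 0 -1; 0 0 0.006 0 0 0 -1; 0 0 0 0 0 0 -1; 0 0 0 0 0 0 -1",
)

```text
time_s: 9.28
tcp_pos: [0.526, 0.1376, 0.1751]
orientation: [[-0.984, 0.154, 0.088], [0.178, 0.852, 0.492], [0.001, 0.5, -0.866]]
wrist_force: [0.2, -0.3, -0.9]
opening: 0.177
gripper_force: 50.0
```

```bash
python3 -c "
from th import *
st()"
```

```text
t 9.28 tip mm [  1.62  -1.05 -12.12] F [-0.64 -0.24 -0.62] tilt [-0.01  0.1  -0.02] open 0.177 50.0
```

Emit:
apply_moves(
  series="0 0 0.006 0 0 0 -1; 0 0 0.006 0 0 0 -1; 0 0 0.006 0 0 0 -1; 0 0 0.006 0 0 0 -1; 0 0 0.006 0 0 0 -1; 0 0 0.006 0 0 0 -1; 0 0 0.006 0 0 0 -1; 0 0 0 0 0 0 -1",
)

```text
time_s: 10.28
tcp_pos: [0.5276, 0.1481, 0.1563]
orientation: [[-0.984, 0.155, 0.087], [0.178, 0.852, 0.492], [0.002, 0.5, -0.866]]
wrist_force: [0.2, -1.9, -3.6]
opening: 0.175
gripper_force: 50.0
```

```bash
python3 -c "
from th import *
st()"
```

```text
t 10.28 tip mm [  1.45  -0.63 -33.68] F [-3.42 -0.54 -2.19] tilt [-0.    0.14  0.01] open 0.175 50.0
```

Emit:
apply_moves(
  series="0 0 0.002 0 0 0 -1; 0 0 0.002 0 0 0 -1",
)

```text
time_s: 10.52
tcp_pos: [0.528, 0.1489, 0.1552]
orientation: [[-0.984, 0.154, 0.088], [0.178, 0.852, 0.492], [0.001, 0.5, -0.866]]
wrist_force: [-0.4, -2.6, -0.9]
opening: 0.178
gripper_force: 50.0
```

Emit:
apply_moves(
  series="0 0 0.002 0 0 0 -1",
)

```text
time_s: 10.65
tcp_pos: [0.5282, 0.1494, 0.1543]
orientation: [[-0.984, 0.154, 0.088], [0.178, 0.852, 0.492], [0.001, 0.5, -0.866]]
wrist_force: [-1.7, -2.9, -1.3]
opening: 0.183
gripper_force: 50.0
```

Emit:
apply_moves(
  series="0 0 0.002 0 0 0 -1",
)

```text
time_s: 10.78
tcp_pos: [0.5283, 0.1499, 0.1535]
orientation: [[-0.984, 0.155, 0.088], [0.178, 0.852, 0.492], [0.001, 0.5, -0.866]]
wrist_force: [-0.7, -2.8, -1.2]
opening: 0.177
gripper_force: 50.0
```

```bash
python3 -c "
from th import *
st()"
```

```text
t 10.78 tip mm [  1.65  -1.08 -37.09] F [-3.09  0.15  0.34] tilt [-0.01  0.09 -0.02] open 0.177 50.0
```

```bash
python3 -c "
from th import *
a=load('w4')['frame'];s=snap('wrist','w5');b=s['frame']
q=(1219-400)/4;r=(950-250)/4
x0,y0,x1,y1=[int(v) for v in (q+375/4,r+335/4,q+560/4,r+500/4)]
m=cv2.matchTemplate(b[y0-12:y1+12,x0-12:x1+12],a[y0:y1,x0:x1],cv2.TM_CCOEFF_NORMED)
print(cv2.minMaxLoc(m)); st()
"
```

```text
(0.12836472690105438, 0.8205690383911133, (24, 24), (12, 12))
t 10.82 tip mm [  1.62  -1.04 -37.2 ] F [-3.51  0.69  0.98] tilt [-0.01  0.09 -0.02] open 0.178 50.0
```

No slip in the grip. Continuing the slow feel for the stop.

Emit:
apply_moves(
  series="0 0 0.002 0 0 0 -1; 0 0 0.002 0 0 0 -1",
)

```text
time_s: 11.08
tcp_pos: [0.5284, 0.1509, 0.1517]
orientation: [[-0.984, 0.155, 0.088], [0.178, 0.852, 0.492], [0.001, 0.5, -0.866]]
wrist_force: [-0.2, -3.8, -0.4]
opening: 0.182
gripper_force: 50.0
```

Emit:
apply_moves(
  series="0 0 0.002 0 0 0 -1",
)

```text
time_s: 11.2
tcp_pos: [0.5285, 0.1514, 0.1508]
orientation: [[-0.984, 0.155, 0.088], [0.178, 0.852, 0.492], [0.001, 0.5, -0.866]]
wrist_force: [-0.8, -2.3, -0.8]
opening: 0.181
gripper_force: 50.0
```

```bash
python3 -c "
from th import *
st()"
```

```text
t 11.2 tip mm [  1.63  -0.99 -40.15] F [-2.49  0.38  0.5 ] tilt [-0.01  0.1  -0.01] open 0.181 50.0
```

Emit:
apply_moves(
  series="0 0 0.002 0 0 0 -1",
)

```text
time_s: 11.32
tcp_pos: [0.5285, 0.1519, 0.1499]
orientation: [[-0.984, 0.155, 0.088], [0.178, 0.852, 0.492], [0.001, 0.5, -0.866]]
wrist_force: [-0.4, -3.1, -2.0]
opening: 0.18
gripper_force: 50.0
```

Emit:
apply_moves(
  series="0 0 0.002 0 0 0 -1",
)

```text
time_s: 11.45
tcp_pos: [0.5286, 0.1524, 0.149]
orientation: [[-0.984, 0.155, 0.088], [0.178, 0.852, 0.492], [0.001, 0.5, -0.866]]
wrist_force: [-1.4, -2.5, -1.1]
opening: 0.177
gripper_force: 50.0
```

```bash
python3 -c "
from th import *
st()"
```

```text
t 11.45 tip mm [  1.59  -0.93 -42.2 ] F [-2.89  0.93  0.39] tilt [-0.01  0.1  -0.01] open 0.177 50.0
```

Emit:
apply_moves(
  series="0 0 0.002 0 0 0 -1",
)

```text
time_s: 11.58
tcp_pos: [0.5287, 0.1529, 0.1482]
orientation: [[-0.984, 0.155, 0.088], [0.178, 0.852, 0.492], [0.001, 0.5, -0.866]]
wrist_force: [-0.5, -3.0, -0.6]
opening: 0.182
gripper_force: 50.0
```

Emit:
apply_moves(
  series="0 0 0.002 0 0 0 -1",
)

```text
time_s: 11.7
tcp_pos: [0.5288, 0.1533, 0.1473]
orientation: [[-0.984, 0.155, 0.088], [0.178, 0.852, 0.492], [0.001, 0.5, -0.866]]
wrist_force: [-0.5, -3.7, -1.4]
opening: 0.176
gripper_force: 50.0
```

Emit:
apply_moves(
  series="0 0 0.002 0 0 0 -1",
)

```text
time_s: 11.82
tcp_pos: [0.529, 0.1536, 0.1469]
orientation: [[-0.984, 0.154, 0.088], [0.177, 0.852, 0.492], [0.001, 0.5, -0.866]]
wrist_force: [-3.2, -6.3, 6.2]
opening: 0.183
gripper_force: 50.0
```

Emit:
apply_moves(
  series="0 0 0.002 0 0 0 -1",
)

```text
time_s: 11.95
tcp_pos: [0.529, 0.154, 0.1462]
orientation: [[-0.984, 0.154, 0.088], [0.177, 0.852, 0.492], [0.001, 0.5, -0.866]]
wrist_force: [-2.9, -5.7, 6.1]
opening: 0.182
gripper_force: 50.0
```

```bash
python3 -c "
from th import *
st()"
```

```text
t 11.95 tip mm [  1.63  -1.1  -45.43] F [-2.22  1.8   8.31] tilt [ 0.    0.09 -0.06] open 0.182 50.0
```

Contact was felt at a tip depth of about 44.3 mm, where the axial force stepped from about 1 to 8.5 N. The stop has moved on about 1 mm, so it needs 2 mm more.

Emit:
apply_moves(
  series="0 0 0.002 0 0 0 -1; 0 0 0.002 0 0 0 -1",
)

```text
time_s: 12.2
tcp_pos: [0.5292, 0.1549, 0.1446]
orientation: [[-0.984, 0.154, 0.088], [0.177, 0.852, 0.492], [0.001, 0.5, -0.866]]
wrist_force: [-3.5, -7.4, 5.2]
opening: 0.18
gripper_force: 50.0
```

Emit:
apply_moves(
  series="0 0 0 0 0 0 -1; 0 0 0 0 0 0 -1",
)

```text
time_s: 12.45
tcp_pos: [0.5292, 0.155, 0.1445]
orientation: [[-0.984, 0.154, 0.088], [0.177, 0.852, 0.492], [0.001, 0.5, -0.866]]
wrist_force: [-3.4, -5.8, 5.4]
opening: 0.181
gripper_force: 50.0
```

```bash
python3 -c "
from th import *
a=load('w4')['frame'];s=snap('wrist','w6');b=s['frame']
q=(1219-400)/4;r=(950-250)/4
x0,y0,x1,y1=[int(v) for v in (q+375/4,r+335/4,q+560/4,r+500/4)]
def up(f):return cv2.resize(f,None,fx=4,fy=4,interpolation=2)
A,Bq=up(load('w5')['frame']),up(b)
m=cv2.matchTemplate(Bq[4*y0-20:4*y1+20,4*x0-20:4*x1+20],A[4*y0:4*y1,4*x0:4*x1],cv2.TM_CCOEFF_NORMED)
print(cv2.minMaxLoc(m)); st()
"
```

```text
(0.3505839407444, 0.9240120649337769, (0, 40), (22, 23))
t 12.5 tip mm [  1.62  -1.11 -47.46] F [-2.91  1.38  7.17] tilt [-0.    0.08 -0.05] open 0.182 50.0
```

Tip is at -47.5 mm, so the stop has moved about 3.1 mm with no slip in the grip. I'll ease the back onto the ramp before releasing.

Emit:
apply_moves(
  series="0 -0.0012 0 0 0 0 -1; 0 0 0 0 0 0 -1",
)

```text
time_s: 12.75
tcp_pos: [0.5292, 0.1548, 0.1444]
orientation: [[-0.984, 0.154, 0.088], [0.177, 0.852, 0.493], [0.001, 0.501, -0.866]]
wrist_force: [-2.8, -5.0, 5.1]
opening: 0.18
gripper_force: 50.0
```

```bash
python3 -c "
from th import *
st()"
```

```text
t 12.75 tip mm [  1.51  -1.14 -47.43] F [-2.13  1.84  7.07] tilt [-0.04  0.08 -0.06] open 0.18 50.0
```

Emit:
apply_moves(
  series="0 0 0 0 0 0 -0.35; 0 0 0 0 0 0 -0.35; 0 0 0 0 0 0 -0.35; 0 0 0 0 0 0 -0.35",
)

```text
time_s: 13.25
tcp_pos: [0.5291, 0.155, 0.1436]
orientation: [[-0.984, 0.155, 0.088], [0.178, 0.852, 0.493], [0.001, 0.5, -0.866]]
wrist_force: [-0.2, 0.4, 0.4]
opening: 0.329
gripper_force: 0.0
```

```bash
python3 -c "
from th import *
st()"
```

```text
t 13.25 tip mm [  1.2   -0.99 -48.23] F [0.49 0.25 0.21] tilt [-0.02  0.1  -0.02] open 0.329 0.0
```

Emit:
apply_moves(
  series="0 0 -0.02 0 0 0 -0.35; 0 0 -0.04 0 0 0 -0.35; 0 0 -0.05 0 0 0 -0.35; 0 0 -0.05 0 0 0 -0.35; 0 0 -0.05 0 0 0 -0.35; 0 0 -0.03 0 0 0 -0.35; 0 0 0 0 0 0 -0.35; 0 0 0 0 0 0 -0.35",
)

```text
time_s: 14.25
tcp_pos: [0.5182, 0.0958, 0.247]
orientation: [[-0.984, 0.155, 0.087], [0.178, 0.852, 0.493], [0.002, 0.5, -0.866]]
wrist_force: [0.1, 0.6, -0.3]
opening: 0.326
gripper_force: 0.0
```

Run:
```python
from th import *
st()
s=snap('wrist','w7');g=cv2.resize(s['frame'],None,fx=3,fy=3,interpolation=2);B=np.c_[X,Y,Z]
sh=.0145
for P,c in(([(0,-.013,0),(0,.013,0),(.0095,.013,0),(.0095,-.013,0)],(255,0,0)),([(0,-.018,sh),(0,.018,sh),(.016,.018,sh),(.016,-.018,sh)],(255,0,255)),([(0,-.018,sh+.056),(0,.018,sh+.056),(.016,.018,sh+.056),(.016,-.018,sh+.056)],(0,200,0))):
    cv2.polylines(g,[np.round(proj(s,M+np.array(P)@B.T)*3+1).astype(int)],True,c,1)
q=(proj(s,[M+Z*.03])[0]*3).astype(int);y=min(max(q[1]-300,0),840);x=q[0]-300
im=g[y:y+600,x:x+550]
t=snap('scene','s7');k=cv2.resize(t['frame'][190:390,200:450],(250,200))
out=np.zeros((600,800,3),np.uint8);out[:im.shape[0],:550]=im;out[:200,550:]=k
cv2.imwrite('pics/c7.png',out[:,:,::-1])
```

```text
t 14.25 tip mm [ 0.78 -0.76 71.39] F [ 0.41  0.02 -0.54] tilt [-0.02  0.14  0.02] open 0.326 0.0
```

View pics/c7.png

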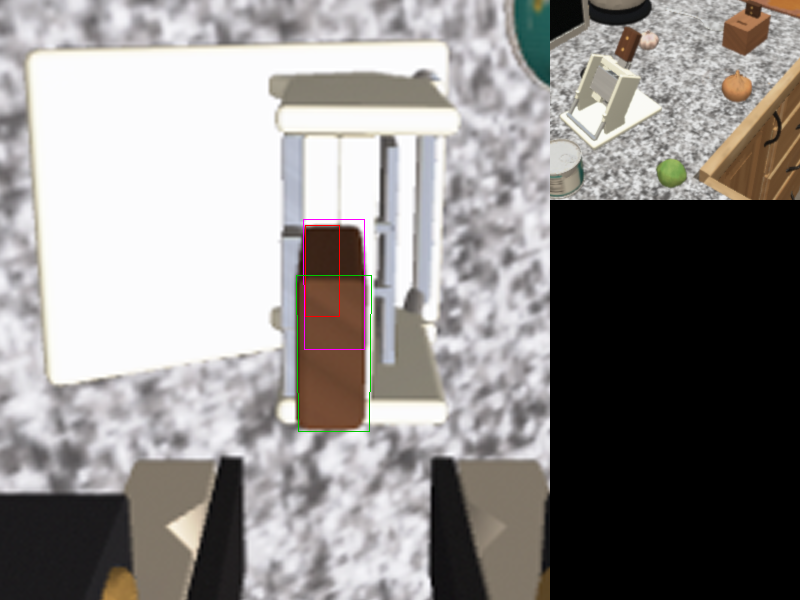

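The gauge stands in the throat: its handle top at (298–368, 278–430) matches the predicted outline. The short gauge is still in the stand and the bystanders are in place, so I'm handing in.

```bash
python3 -c "
from cell import sign_off
print(sign_off())"
```

```text
the job is handed in; nothing more can be done
None
```

The taller gauge is standing in the slicer throat against the depth stop, which I felt at about 44 mm and pushed on roughly 3 mm (up to about 4 mm if the arm's spring-back on release reached it), and the short gauge and other items show no sign of being disturbed; the job was handed in at about 14 s with no verdict returned.

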